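# Book in the tile mould and hold its top die ready over it

### The arm

A 7-joint arm with a two-finger parallel gripper is mounted at the origin on the work surface. World frame = base frame: x ahead of the robot, y to its left, z up, the work surface at z = 0. Lengths are in m, angles in rad, forces in N, time in s.
With the tool pointing down it reaches from about 0.4 to 0.85 m from the base axis. Payload 10.4 kg.
Tool frame: the origin (TCP) lies midway between the tips of the shut fingers; the grasp point (between the pads) lies 19 mm behind it; y points along the fingers, x is the direction in which the jaws open and shut, and the axes are right-handed (so a half turn about y gives the same grasp; the last joint's range is limited). The gripper opens to 87 mm and grips with 3 to 60 N. Pads are 19 mm wide; open, the fingers measure 117 mm over their backs; the gripper's body (75 mm by 190 mm) begins 51 mm behind the grasp point.
Start: joints at [-1.238, 0.332, -0.065, 1.46, 0.022, 1.35, -0.088], TCP at [0.218, 0.586, 0.223] pointing down, gripper open.
Joint ranges: [-2.6, 2.6], [-0.5, 2.12], [-1.47, 1.34], [0.16, 2.42], [-1.27, 4.41], [0.06, 2.06], [-2.6, 2.6]. Speed limits (rad/s): [2.22, 2.22, 2.79, 2.79, 3.14, 3.14, 3.14].

### API

Orientations are given as a unit quaternion [x, y, z, w].
In Python, from bench import r gives the robot as it stands. The module is installed in compiled form; this text tells all that it offers.
- The arm moves only by the tool arm_command, never from a script. Its argument "deltas" is one flat list of numbers, 6 for each row, row after row: the shift along the tool's x, y, z in m, then the turn, a rotation vector about the tool's x, y, z in degrees. In form: [tx, ty, tz, ax, ay, az, tx, ty, tz, ax, ay, az, ...]. A call has 1 to 8 rows; each row is the pose to reach, as a shift and turn from the pose commanded when the call began, along the tool's axes at that moment; what a row does not reach only later rows make up. A row lasts 1/8 s, in which the tool goes at most 62.5 mm and 10.7 degrees, less where a joint would pass 70% of its speed; a pose out of reach is approached as far as the arm can. A call with a gripper value outside its range is refused whole. "hand" is the opening, from 0 (shut) to 1 (fully open), set as the call begins (left out, the last holds). The fingers move at their own pace and stop on an object; "grip_force" is the grip in N (left out, the last holds). Time passes only in rows, so rows that repeat a pose let the fingers close. It gives the time, the measured TCP pose, the force and the opening at its end, in the units of the state.
- r.read_state(): the state, without advancing time (a new reading comes with each control period).
- r.camera(name): name is "scene" or "top"; returns a dict with "image" (384x512x3 uint8, red, green, blue), "intrinsics" (3x3 intrinsics, pixels), "k1" (the pictures are not rectified: a ray, as slopes to the right and down, at radius r is drawn at 1 + k1 r^2 times it, then the intrinsics apply), "world_from_camera" (4x4, takes a point from camera to world coordinates). Camera axes: x right, y down, z forward; pixel columns grow to the right and rows downward; lengths in m; the calibration is good to about 2 mm. A picture is of the moment at which its call begins. There is no depth.
- r.close_job(): hands the job in, once; it reports no verdict.
Trained networks look in a picture, given as the dict that the camera call returned (one of the last four; its "shot" number tells which), for a name from the list of things; names that differ only in an ending like _2 or _b are one class to them, and where a whole thing is asked for, a point or a joint stands for the part that bears it (a point fixed in the world has none). Each returns a list of dicts, best first, with "conf" (0 to 1); they miss things now and then, are a little off and sometimes report something else, mostly with a low value. They report only what shows in the picture. A call takes as long as a camera call. They do not tell look-alikes from the thing itself.
- r.boxes_of(picture, query): "centre" ([row, column] in pixels, amid what is visible of it).
- r.regions_of(picture, query): "region" (384x512 bool, what is visible of it) and "centre" ([row, column] in pixels, amid what is visible of it).
The state is a dict: "time": time; "joint_positions": joint angles; "joint_vel": joint speeds; "joint_torque": joint torques, N m; "ee_pos": TCP position; "eef_rot": TCP orientation; "ft_force": force on the tool from outside, world axes, zero at the start; "torque": the same for the moment, N m; "width": finger opening in m.
Only numpy, scipy, OpenCV 4.12 (cv2) and the standard library are available. Lean on these libraries where they do the work, as an engineer would, in place of code of your own. Each camera call takes 0.05 s, during which the arm holds its last target.

### The job

Take the yellow code reader out of its charging cup, hold it upright and steady for two seconds about 10 cm straight above the code tag on the green tile mould so that it reads the tag, and stand it back down in the cup. Then grip the cast top die by its back rib at the balance point, lift it level and bring it over the mould, plate over the tile cavity and hinge barrel over the gap between the hinge ears, about 5 cm clear above the ears. Finish still holding it there, level and still, so that the hinge can be oiled and pinned; keep the die from tipping, touch the mould with nothing, and leave the rest of the bench as it is.

Things in the scene. Friction and masses are not known exactly. Their poses are not given: they have to be found in the camera images.
- mould: Fixed bottom half of a hinged tile mould. Green base plate 14 mm thick, x -137 to +118, y +-75 mm; on it a steel frame 172 x 122 mm, top 44 mm up, round a 154 x 104 mm cavity with a red tile. Two green hinge ears at x 77 to 107, |y| 41 to 51 mm, 71 mm high (the highest part); two latch lugs 34 mm high at the -x end. Origin at bench height under the cavity's centre, x towards the ears, z up.
- mould_tag (a point): Centre of the white 36 mm square code tag (black pattern) lying face up on the mould's base plate, 115 mm from the mould's origin on the -x side, 15 mm above the bench.
- mould_fork (a point): Middle of the gap between the two hinge ears, on the pin axis: 92 mm from the mould's origin on the +x side, 56 mm up. The hinge barrel of the die belongs above this point.
- die: Loose cast aluminium top half of the mould, about 0.8 kg, lying back up. Plate 150 x 100 x 9 mm; on its back a middle rib 14 mm wide, 146 mm long, 32 mm tall (top 41 mm above the underside). At +x a heavy hinge barrel, dia. 44, 76 mm across, x 68 to 114 mm; at -x a tongue to -91 mm; cross bars 5 mm high at x -58 and -20. Origin: centre of the plate's underside, x along the rib to the barrel, z up.
- die_balance (a point): The die's balance point: in the rib, 38.5 mm from the die's origin towards the barrel, 27 mm above the underside. Gripped here across the rib it stays level even with a light grip (20 N); gripped lightly at mid-plate, the barrel end swings down.
- die_barrel (a point): Middle of the die's hinge barrel, on its bore: 92 mm from the die's origin on the +x side, 22 mm above the underside.
- reader: Stick-shaped code reader, 155 mm tall, about 0.18 kg, nose down in its cup: black round nose, dia. 28 mm, 50 mm long; yellow round grip, dia. 38 mm, 50 to 145 mm up; black cap. Origin: centre of the window in its flat underside, z up the stick. Reads by itself along its own -z when the tag's centre is within 14 mm of its axis, 60 to 140 mm away, if held still within 15 degrees of upright for 1 s.
- cup: Black charging cup fixed to the bench: foot 90 mm in diameter and 10 mm high, on it a round cup of 52 mm outer and 42 mm inner diameter, rim 55 mm above the bench, inner floor 11 mm above the bench. Origin at the bench surface under its centre, z up. The reader is home when it stands upright on the inner floor.
- pot: Bystander: yellow enamel pot with a lid and black knob, 176 mm in diameter, 135 mm high; origin under its centre.
- knife: Bystander: putty knife lying flat, 205 mm long, 18 mm high; origin near the middle of its length.
- tile: Bystander: red patterned clay tile lying flat, 100 x 100 x 12 mm; origin under its centre.
- brush: Bystander: flat dusting brush lying flat, 170 mm long, 14 mm high; origin 95 mm from its handle's end.
- glue: Bystander: white bottle with an orange cap, 54 mm in diameter, 150 mm high; origin under its centre.
- tub: Bystander: white plastic bowl, 110 mm in diameter, 65 mm high; origin under its centre.
There are look-alikes about, which are no part of the job. Of the things that look like the die, the middle-sized one is meant. Of the things that look like the reader, the larger one is meant.

How it is judged:
On the way, in this order (a step that is already met when the one before it is completed fails the run):
1. the held reader points at the mould's code tag from 60 to 140 mm, steady for 1 s (x of mould_tag in the frame of reader between -0.014 and 0.014 m and y of mould_tag in the frame of reader between -0.014 and 0.014 m and z of mould_tag in the frame of reader between -0.14 and -0.06 m and angle between reader's own z axis and vertical below 0.27 rad and linear speed of reader below 0.03 m/s and angular speed of reader below 0.3 rad/s and contact force between the fingers and reader above 1 N), for 1 s.
2. the reader stands back in its charging cup, let go (horizontal distance between reader and cup below 0.012 m and z of reader in the frame of cup between 0.005 and 0.016 m and angle between reader's own z axis and vertical below 0.2 rad and contact force between the fingers and reader below 0.1 N and linear speed of reader below 0.02 m/s), for 0.2 s.
3. the die is lifted clear of the bench at its balance point, level (height (world z) of die above 0.03 m and angle between die's own z axis and vertical below 0.1 rad and horizontal distance between the grasp point and die_balance below 0.018 m and contact force between the fingers and die above 2 N), for 0.2 s.
At the end, for the whole second after the job is handed in: The fingers alone hold the die within 18 mm of its balance point, level to 4 degrees, still, 24 to 79 mm above the hinge ears, plate and barrel each within 10 mm of straight above cavity centre and ear gap; reader upright in its cup; bystanders moved under 20 mm (z of die in the frame of mould between 0.095 and 0.15 m and horizontal distance between die and mould below 0.01 m and horizontal distance between die_barrel and mould_fork below 0.01 m and angle between die's own z axis and vertical below 0.07 rad and linear speed of die below 0.02 m/s and angular speed of die below 0.1 rad/s and horizontal distance between the grasp point and die_balance below 0.018 m and contact force between the fingers and die above 2 N and contact force between die and mould below 0.3 N and contact force between die and cup below 0.3 N and contact force between die and reader below 0.3 N and horizontal distance between reader and cup below 0.012 m and z of reader in the frame of cup between 0.005 and 0.016 m and angle between reader's own z axis and vertical below 0.2 rad and distance of each of pot, knife, tile, brush, glue, tub from where it was at the start of the episode below 0.02 m); the arm keeps its last pose, push and grip.
It fails at once if the die tips more than 11 degrees (angle between die's own z axis and vertical above 0.2 rad).
It fails at once if the mould is knocked with the die, the reader or the gripper (contact force between mould and anything else above 2 N).
It fails at once if a bystander is moved 20 mm or more (distance of any of pot, knife, tile, brush, glue, tub from where it was at the start of the episode above 0.02 m).
It fails at once if the reader falls over (angle between reader's own z axis and vertical above 1 rad).
It also fails if it takes over 67 s, if anything falls off the work surface, if the arm or the gripper's body presses on something with over 40 N, if the wrist force passes 120 N, or if a joint passes its speed limit or range.

## Working session

There is one attempt and no reset: what is moved stays moved. The work goes in short steps, Python scripts to look and compute and a tool call to move; the robot and the scene stay as the last step left them, time stands still between calls to the robot, and variables do not carry over. Pictures are saved under pics/ and viewed, and the job is handed in when it is done.

Besides the shell and the picture viewer there is one more tool, called after "Emit:" by a JSON object that holds its "method" and its "body". arm_command: Moves the arm, as the interface text tells. Its arguments: {"type":"object","properties":{"deltas":{"type":"array","items":{"type":"number"}},"hand":{"type":"number"},"grip_force":{"type":"number"}},"required":["deltas"]}

```bash
mkdir -p pics
cat > h.py <<'E'
import numpy as np, cv2
from bench import r
def save(im,name): cv2.imwrite('pics/'+name,im[:,:,::-1])
def ray(p,row,col):
    K=np.array(p['intrinsics']);T=np.array(p['world_from_camera'])
    xd=(col-K[0,2])/K[0,0]; yd=(row-K[1,2])/K[1,1]
    x,y=xd,yd
    for _ in range(30):
        s=1+p['k1']*(x*x+y*y); x,y=xd/s,yd/s
    d=T[:3,:3]@np.array([x,y,1]); return T[:3,3],d
def atz(p,row,col,z):
    o,d=ray(p,row,col); return o+d*(z-o[2])/d[2]
def proj(p,X):
    K=np.array(p['intrinsics']);T=np.array(p['world_from_camera'])
    c=T[:3,:3].T@(np.array(X)-T[:3,3]); x,y=c[0]/c[2],c[1]/c[2]; s=1+p['k1']*(x*x+y*y)
    return np.array([y*s*K[1,1]+K[1,2], x*s*K[0,0]+K[0,2]])
E
python3 - <<'E'
from h import *
s=r.read_state(); print({k:np.round(v,3) for k,v in s.items()})
for n in('top','scene'):
    p=r.camera(n); save(p['image'],n+'0.png'); print(n,np.round(p['intrinsics'],1).tolist(),p['k1'],np.round(p['world_from_camera'],3).tolist())
    for q in ['mould','mould_tag','die','die_barrel','reader','cup','pot','glue','tub','knife','brush','tile']:
        print(q,[(round(d['conf'],2),np.round(d['centre']).tolist()) for d in r.boxes_of(p,q)][:5])
E
```

```text
{'time': np.float64(0.0), 'joint_positions': array([-1.238,  0.333, -0.065,  1.461,  0.022,  1.35 , -0.088]), 'joint_vel': array([-0.002, -0.002,  0.001, -0.001, -0.001,  0.   ,  0.001]), 'joint_torque': array([-0.0000e+00, -6.2324e+01,  2.5000e-02, -3.8990e+01, -6.1000e-02,
        4.0000e-02,  0.0000e+00]), 'ee_pos': array([0.218, 0.585, 0.222]), 'eef_rot': array([ 0.581,  0.403, -0.404, -0.58 ]), 'ft_force': array([-0.234,  0.921, -0.271]), 'torque': array([-0.009,  0.024,  0.029]), 'width': np.float64(0.087)}
top [[419.2, 0.0, 255.0], [0.0, 419.2, 190.8], [0.0, 0.0, 1.0]] 0.0034772648346839703 [[-0.012, -0.987, 0.161, 0.29], [-1.0, 0.012, -0.0, 0.014], [-0.002, -0.161, -0.987, 1.474], [0.0, 0.0, 0.0, 1.0]]
mould [(0.78, [186.0, 264.0]), (0.26, [190.0, 189.0])]
mould_tag [(0.68, [194.0, 191.0]), (0.56, [190.0, 260.0])]
die [(0.96, [271.0, 122.0]), (0.87, [265.0, 201.0]), (0.74, [193.0, 187.0]), (0.58, [161.0, 120.0])]
die_barrel [(0.93, [196.0, 192.0]), (0.77, [256.0, 199.0]), (0.65, [271.0, 122.0])]
reader [(0.54, [189.0, 345.0]), (0.36, [193.0, 193.0])]
cup [(0.7, [186.0, 262.0]
[... 296 characters left out ...]
 261.8], [0.0, 436.5, 194.5], [0.0, 0.0, 1.0]] -0.01922976300528622 [[-0.707, 0.546, -0.451, 1.239], [0.708, 0.548, -0.447, 0.724], [0.003, -0.634, -0.773, 1.282], [0.0, 0.0, 0.0, 1.0]]
mould [(0.63, [205.0, 255.0])]
mould_tag [(0.92, [202.0, 254.0])]
die [(0.88, [231.0, 405.0]), (0.82, [242.0, 310.0]), (0.57, [195.0, 341.0])]
die_barrel [(0.76, [194.0, 343.0]), (0.75, [238.0, 406.0]), (0.64, [241.0, 308.0])]
reader [(0.6, [138.0, 233.0]), (0.49, [146.0, 208.0])]
cup [(0.61, [167.0, 211.0]), (0.52, [148.0, 208.0])]
pot [(0.56, [132.0, 159.0])]
glue [(0.72, [277.0, 392.0])]
tub [(0.72, [294.0, 348.0])]
knife [(0.81, [256.0, 235.0])]
brush [(0.55, [117.0, 218.0])]
tile [(0.65, [296.0, 347.0])]
```

Run:
```python
import cv2
for n,(a,b,c,d) in {'top':(90,300,70,470),'scene':(90,330,120,460)}.items():
    im=cv2.imread(f'pics/{n}0.png')[a:b,c:d]; f=800/(d-c); f=min(f,600/(b-a)); print(n,f)
    cv2.imwrite(f'pics/{n}0z.png',cv2.resize(im,None,fx=f,fy=f,interpolation=cv2.INTER_CUBIC))
```

```text
top 2.0
scene 2.3529411764705883
```

View pics/top0z.png

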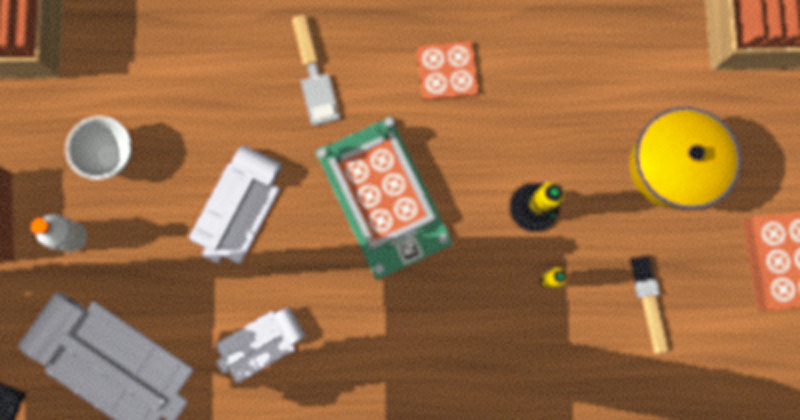

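View pics/scene0z.png

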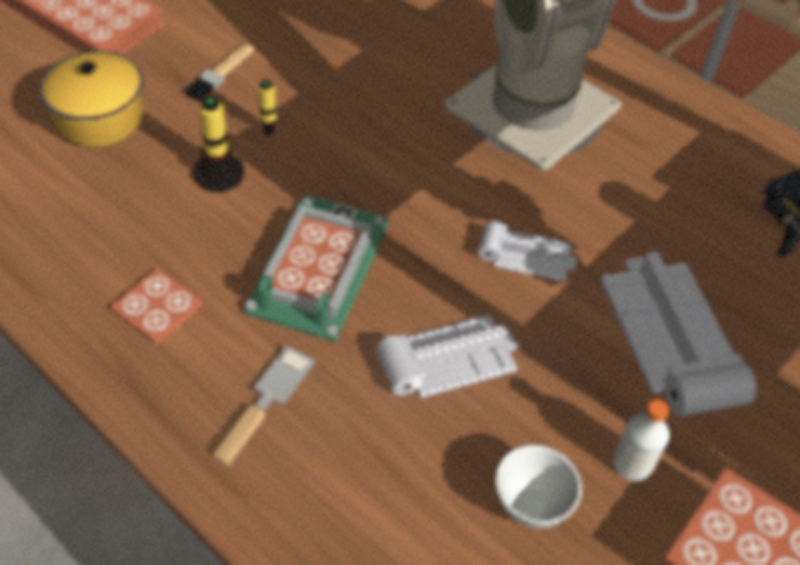

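The three die-like castings in the top picture, as (row, col):
- Large grey: (267,122)
- Middle-sized: (192,188)
- Small: (262,200)

The middle one has the right size, so that is the die. Of the two readers, the larger stands in the cup at (190,342) and the small one is at (228,347), so I take the cup one. Next, enlarged crops to confirm both.

Run:
```python
import cv2
def z(n,a,b,c,d,f,o):
    im=cv2.imread(f'pics/{n}0.png')[a:b,c:d]
    return cv2.imwrite('pics/'+o,cv2.resize(im,None,fx=f,fy=f,interpolation=cv2.INTER_CUBIC))
z('top',145,240,160,300,5.7,'zt.png')
z('scene',165,265,215,345,6,'zs.png')
z('top',160,240,310,370,7,'zr.png')
```

```text
(no output)
```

View pics/zt.png

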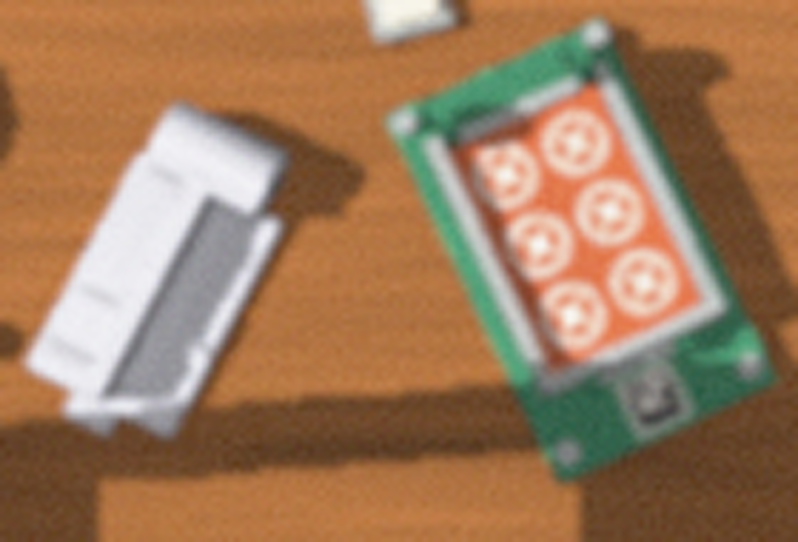

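View pics/zs.png

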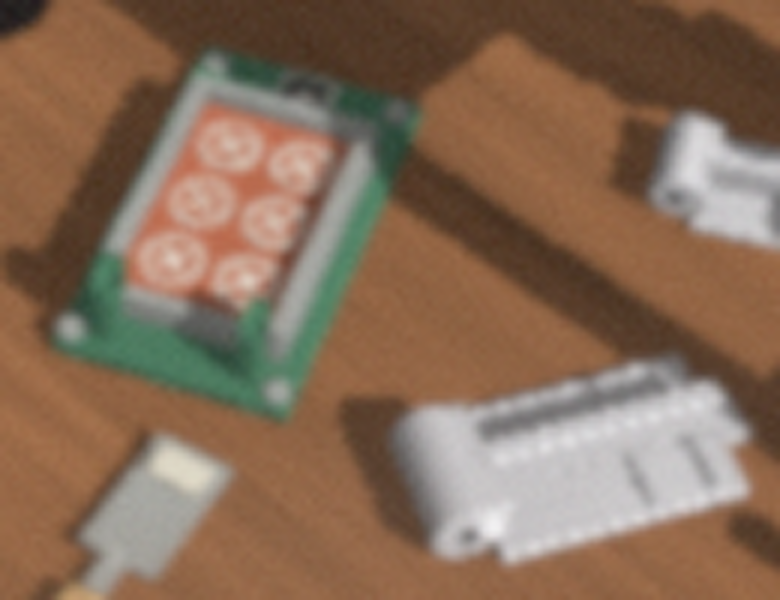

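View pics/zr.png

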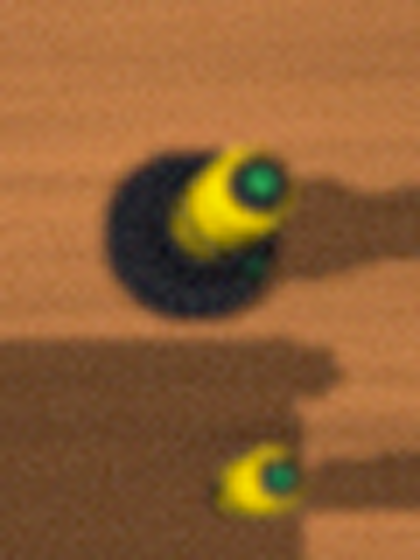

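```bash
cat > model.py <<'E'
from h import *
from scipy.optimize import least_squares
def W(pose,P,z0=0):
    x,y,t=pose; c,s=np.cos(t),np.sin(t); P=np.atleast_2d(np.array(P,float))
    return np.c_[x+c*P[:,0]-s*P[:,1], y+s*P[:,0]+c*P[:,1], P[:,2]+z0]
def box(x0,x1,y0,y1,z0,z1):
    c=[(x,y,z) for z in(z0,z1) for x,y in((x0,y0),(x1,y0),(x1,y1),(x0,y1))]
    return [(c[i],c[j]) for i,j in[(0,1),(1,2),(2,3),(3,0),(4,5),(5,6),(6,7),(7,4),(0,4),(1,5),(2,6),(3,7)]]
MOULD=box(-.137,.118,-.075,.075,0,.014)+box(-.086,.086,-.061,.061,.014,.044)+box(-.077,.077,-.052,.052,.043,.044)+box(.077,.107,.041,.051,.014,.071)+box(.077,.107,-.051,-.041,.014,.071)+box(-.133,-.097,-.018,.018,.015,.015)
def cyl(cx,cz,rr,y):
    a=np.linspace(0,2*np.pi,17); p=[(cx+rr*np.cos(t),y,cz+rr*np.sin(t)) for t in a]; return list(zip(p[:-1],p[1:]))
DIE=box(-.075,.075,-.05,.05,0,.009)+box(-.073,.073,-.007,.007,.009,.041)+cyl(.092,.022,.022,-.038)+cyl(.092,.022,.022,.038)+[((.092,-.038,.044),(.092,.038,.044)),((.114,-.038,.022),(.114,.038,.022)),((.07,-.038,.022),(.07,.038,.022))]
def draw(p,items,crop,f,name):
    a,b,c,d=crop; im=cv2.resize(p['image'][a:b,c:d],None,fx=f,fy=f,interpolation=cv2.INTER_CUBIC).copy()
    for lines,pose,z0,col in items:
        for u,v in lines:
            q=[proj(p,W(pose,w,z0)[0]) for w in(u,v)]
            q=[(int(round((k[1]-c+.5)*f-.5)),int(round((k[0]-a+.5)*f-.5))) for k in q]
            cv2.line(im,q[0],q[1],col,1,cv2.LINE_AA)
    save(im,name)
def fit(obs,init):
    def res(v): return np.concatenate([proj(p,W(v,P)[0])-np.array(px) for p,P,px in obs])
    s=least_squares(res,init,loss='soft_l1'); return s.x,res(s.x).reshape(-1,2)
E
cat > fit.py <<'E'
from model import *
pt=r.camera('top'); ps=r.camera('scene')
zt=lambda x,y:(145+(y+.5)/5.7-.5,160+(x+.5)/5.7-.5)
zs=lambda x,y:(165+(y+.5)/6-.5,215+(x+.5)/6-.5)
c=.014
ob=[(pt,(.118,.075,c),zt(388,118)),(pt,(.118,-.075,c),zt(605,20)),(pt,(-.137,.075,c),zt(560,482)),(pt,(-.137,-.075,c),zt(778,380)),
(pt,(-.115,0,.015),zt(655,397)),
(ps,(-.137,-.075,c),zs(207,50)),(ps,(-.137,.075,c),zs(420,105)),(ps,(.118,-.075,c),zs(55,343)),(ps,(.118,.075,c),zs(290,412))]
m,e=fit(ob,[.29,0,0.4]); print('mould',m.round(4),e.round(1).tolist())
od=[(pt,(-.075,.05,.009),zt(25,362)),(pt,(.075,.05,.009),zt(140,156)),(ps,(.075,.05,.0),zs(510,562)),(ps,(-.075,.05,.0),zs(750,495)),(pt,(.107,.038,.038),zt(178,103)),(pt,(.107,-.038,.038),zt(290,153))]
d,e=fit(od,[.29,0.25,-0.5]); print('die',d.round(4),e.round(1).tolist())
np.savez('poses.npz',m=m,d=d)
G=(0,255,255);R=(255,0,255)
its=[(MOULD,m,0,G),(DIE,d,0,R)]
draw(pt,its,(145,240,160,300),5.7,'ft.png'); draw(ps,its,(165,265,215,345),6,'fs.png')
E
python3 fit.py
```

```text
mould [ 0.5469 -0.0026  0.4376] [[0.0, -1.4], [-0.5, -1.7], [0.7, -0.5], [-0.1, -0.1], [0.5, -0.5], [-1.4, -1.0], [-0.7, -0.2], [-0.7, -1.2], [-0.3, -1.0]]
die [ 0.5137  0.2564 -0.4815] [[0.4, -0.2], [-0.7, -0.0], [-0.2, -2.4], [-0.2, -1.8], [0.4, -0.7], [1.2, -1.3]]
```

View pics/ft.png

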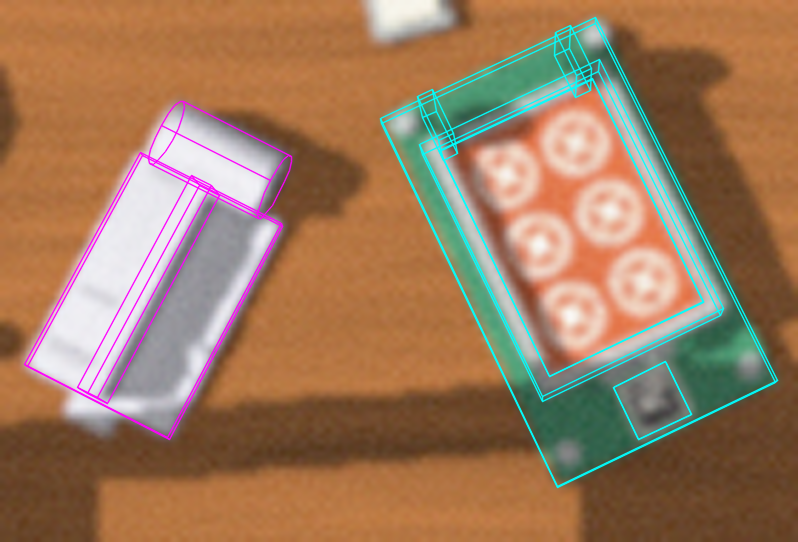

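View pics/fs.png

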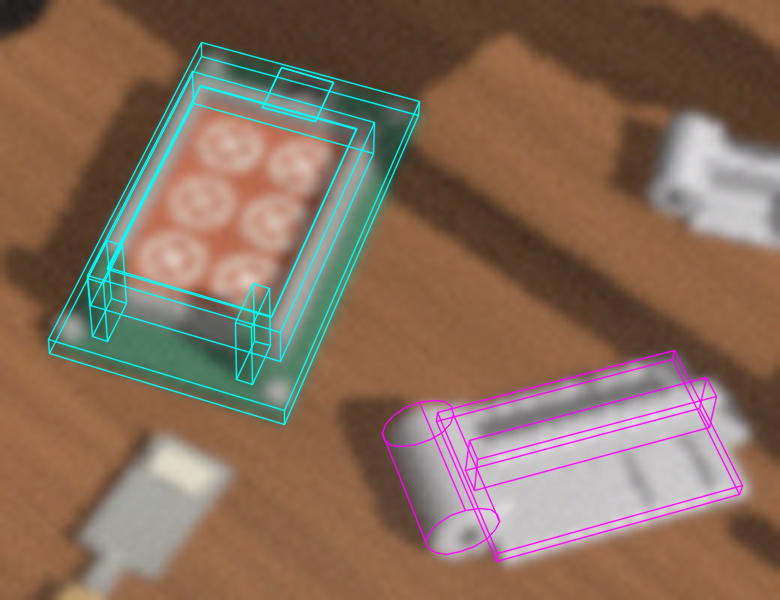

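```bash
cat > sil.py <<'E'
from model import *
from scipy.optimize import minimize
P=np.load('poses.npz'); m0,d0=P['m'],P['d']
pics={n:r.camera(n) for n in('top','scene')}
def bx(*a): return list({tuple(v) for e in box(*a) for v in e})
MP=[bx(-.137,.118,-.075,.075,0,.014),bx(-.086,.086,-.061,.061,.014,.044),bx(.077,.107,.041,.051,.014,.071),bx(.077,.107,-.051,-.041,.014,.071)]
cy=[v for y in(-.038,.038) for e in cyl(.092,.022,.022,y) for v in e]
DP=[bx(-.075,.075,-.05,.05,0,.009),bx(-.073,.073,-.007,.007,.009,.041),cy,bx(-.091,-.07,-.018,.018,0,.009)]
S=8
def render(p,parts,pose,off,crop):
    a,b,c,d=crop; M=np.zeros(((b-a)*S,(d-c)*S),np.uint8)
    for pts in parts:
        q=np.array([proj(p,w) for w in W(pose,pts)])+off
        q=np.c_[(q[:,1]-c+.5)*S-.5,(q[:,0]-a+.5)*S-.5]
        h=cv2.convexHull(q.astype(np.float32))
        cv2.fillConvexPoly(M,np.round(h*16).astype(np.int32),255,cv2.LINE_8,4)
    M=cv2.resize(M,(d-c,b-a),interpolation=cv2.INTER_AREA)/255.
    return cv2.GaussianBlur(M,(0,0),0.8)
def seg(im,kind):
    hsv=cv2.cvtColor(im,cv2.COLOR_RGB2HSV).astype(int); H,Sx=hsv[...,0],hsv[...,1]
    f=im.astype(float); g=(f[...,1]-f[...,0])/(f.sum(2)+1)   # wood negative; grey ~0; green +
    soft=np.clip((g+.11)/.07,0,1) 
    return g,soft
if __name__=='__main__':
    crops={('top','m'):(140,238,218,305),('top','d'):(155,230,158,216),('scene','m'):(165,240,218,292),('scene','d'):(220,265,276,345)}
    T={}
    for k,c in crops.items():
        a,b,cc,d=c; g,s=seg(pics[k[0]]['image'],0); s=s[a:b,cc:d].copy()
        # fill: region connected with the model
        mk=render(pics[k[0]],MP if k[1]=='m' else DP,m0 if k[1]=='m' else d0,[0,0],c)>.05
        B=((s>.5)).astype(np.uint8); 
        n,l=cv2.connectedComponents(B); ids=np.bincount(l[mk&(B>0)]); best=[i for i in range(1,len(ids)) if ids[i]>60]
        keep=np.isin(l,best).astype(np.uint8)
        cs,_=cv2.findContours(keep,cv2.RETR_EXTERNAL,cv2.CHAIN_APPROX_NONE); fill=np.zeros_like(keep); cv2.drawContours(fill,cs,-1,1,-1)
        inner=cv2.erode(fill,np.ones((3,3)))>0; outer=cv2.dilate(fill,np.ones((5,5)))>0
        t=np.where(inner,1,s); t[~outer]=0
        T[k]=t
        print(k,g[a:b,cc:d].min().round(2),fill.sum(),render(pics[k[0]],MP if k[1]=='m' else DP,m0 if k[1]=='m' else d0,[0,0],c).sum().round())
    row=[cv2.resize((T[k]*255).astype(np.uint8),(390,290),interpolation=cv2.INTER_NEAREST) for k in crops]
    cv2.imwrite('pics/seg.png',np.vstack([np.hstack(row[:2]),np.hstack(row[2:])]))
    def cost(v):
        m,d=v[:3]/[100,100,20],v[3:6]/[100,100,20]; o={'top':v[6:8],'scene':v[8:10]}
        e=0
        for k,c in crops.items():
            e+=((render(pics[k[0]],MP if k[1]=='m' else DP,m if k[1]=='m' else d,o[k[0]],c)-T[k])**2).sum()
        return e+4*(v[6:]**2).sum()
    v=np.r_[m0*[100,100,20],d0*[100,100,20],0,0,0,0]; print(cost(v))
    for _ in range(3):
        s=minimize(cost,v,method='Powell',options=dict(xtol=1e-3,ftol=1e-5)); v=s.x
    m,d=v[:3]/[100,100,20],v[3:6]/[100,100,20]
    print(s.fun,'m',m.round(4),'d',d.round(4),'off',v[6:].round(2))
    np.savez('poses2.npz',m=m,d=d,o=v[6:])
    draw(pics['top'],[(MOULD,m,0,(0,255,255)),(DIE,d,0,(255,0,255))],(145,240,160,300),5.7,'ft2.png'); draw(pics['scene'],[(MOULD,m,0,(0,255,255)),(DIE,d,0,(255,0,255))],(165,265,215,345),6,'fs2.png')
E
python3 sil.py
```

```text
('top', 'm') -0.28 3139 3057.0
('top', 'd') -0.21 1600 1530.0
('scene', 'm') -0.22 2398 2320.0
('scene', 'd') -0.16 1501 1408.0
214.5084858409851
147.4996228865076 m [ 0.5467 -0.0032  0.4305] d [ 0.5135  0.2581 -0.4709] off [-0.    0.45  0.19  0.68]
```

View pics/seg.png

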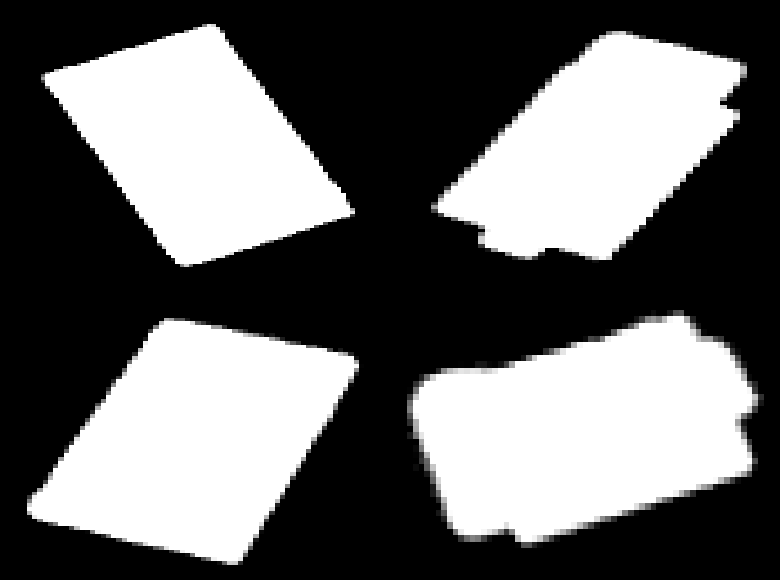

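View pics/ft2.png

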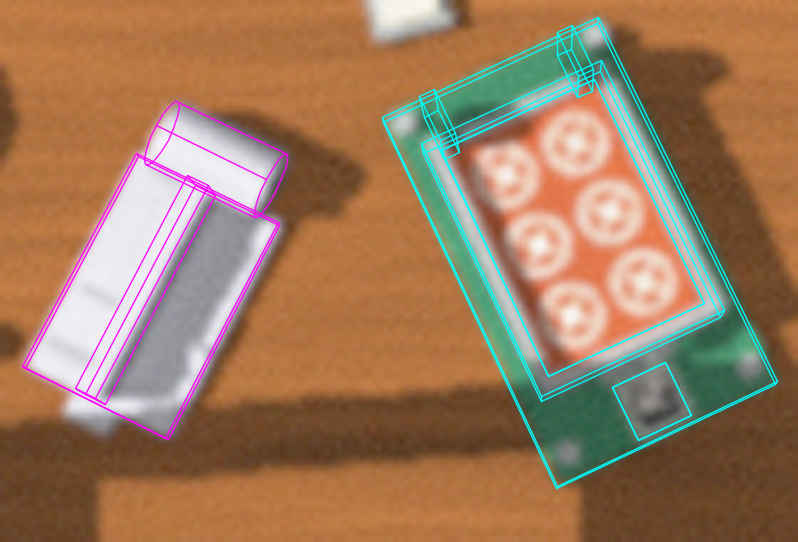

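View pics/fs2.png

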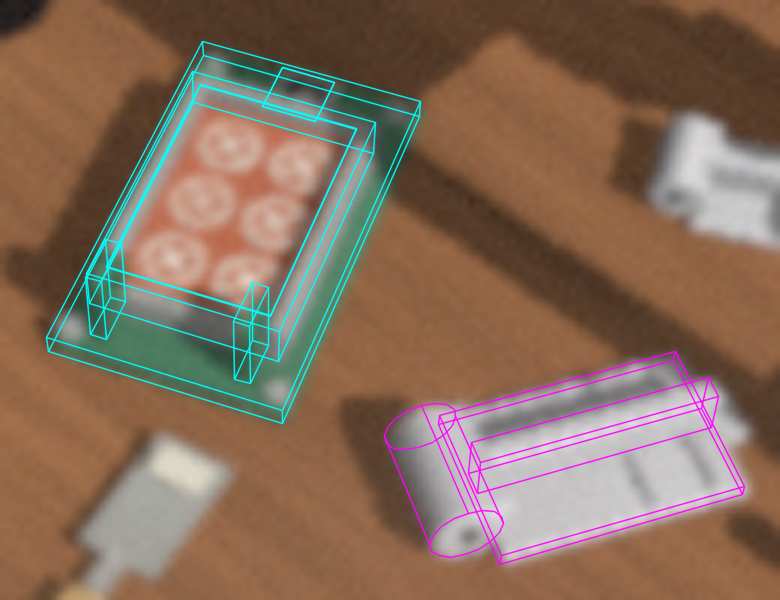

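Run:
```python
from model import *
pt=r.camera('top'); ps=r.camera('scene')
for p,n,o in((pt,'top',(0,.45)),(ps,'scene',(.19,.68))):
    for q in('cup','reader'):
        for x in r.regions_of(p,q):
            if x['conf']<.3: continue
            R=x['region']; ys,xs=np.where(R); print(n,q,round(x['conf'],2),np.round(x['centre'],1),R.sum(),ys.min(),ys.max(),xs.min(),xs.max())
print('foot',atz(pt,193.1,337.3-.45,.01),'cap',atz(pt,185.7,346.7-.45,.166))
im=ps['image'][120:175,195:250]; save(cv2.resize(im,None,fx=10,fy=10,interpolation=cv2.INTER_CUBIC),'rs.png')
```

```text
top cup 0.59 [193.2 336.9] 369 181 205 325 349
top reader 0.47 [186.4 343.5] 165 181 195 335 351
scene cup 0.6 [164.1 212.6] 332 153 171 201 223
scene reader 0.76 [148.5 207.3] 232 132 157 205 216
scene reader 0.71 [223.  186.4] 685 205 235 167 205
scene reader 0.41 [137.8 231.7] 142 125 147 230 236
foot [ 0.51745824 -0.27538112  0.01      ] cap [ 0.51653988 -0.2753072   0.166     ]
```

View pics/rs.png

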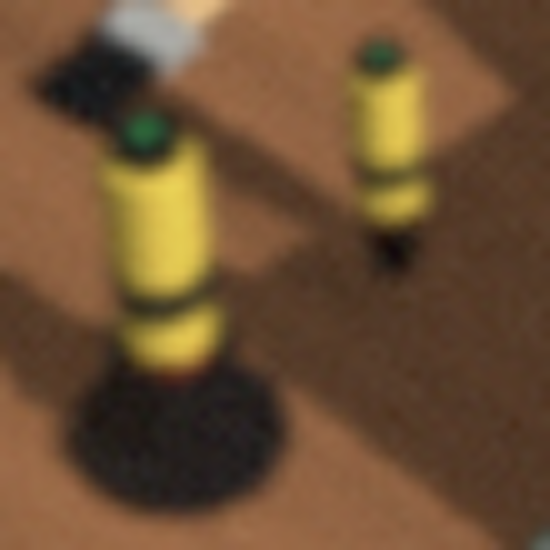

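```bash
cat > plan.py <<'E'
from h import *
from scipy.spatial.transform import Rotation as Ro
def down(phi): # tool y = -z world, x = jaw dir phi
    x=np.array([np.cos(phi),np.sin(phi),0]); y=np.array([0,0,-1.]); return Ro.from_matrix(np.c_[x,y,np.cross(x,y)])
def delta(pos,phi,s=None):
    s=s or r.read_state(); R0=Ro.from_quat(s['eef_rot'])
    best=None
    d=R0.inv().apply(np.array(pos)-s['ee_pos'])
    rv=(R0.inv()*down(phi)).as_rotvec(degrees=True)
    return np.r_[d,rv]
def info():
    s=r.read_state(); R=Ro.from_quat(s['eef_rot']).as_matrix()
    print('t',round(float(s['time']),2),'pos',s['ee_pos'].round(4),'jaw phi',np.degrees(np.arctan2(R[1,0],R[0,0])).round(1),'ydir',R[:,1].round(3),'F',s['ft_force'].round(2),'T',s['torque'].round(2),'w',round(float(s['width']),4),'q',s['joint_positions'].round(2))
E
python3 - <<'E'
from plan import *
info()
ps=r.camera('scene'); print(proj(ps,[.517,-.275,.01])+[.19,.68],proj(ps,[.517,-.275,.166])+[.19,.68])
print('in crop px', (proj(ps,[.517,-.275,.01])+[.19,.68]-[120,195])*10,(proj(ps,[.517,-.275,.166])+[.19,.68]-[120,195])*10)
for pos,phi in(([.40,.45,.27],0),([.53,.1,.27],0),([.517,-.275,.25],0),):
    for ph in(-111+k for k in (0,-20,-60,-98)): print(pos,ph,delta(pos,np.radians(ph)).round(3).tolist())
E
```

```text
t 1.8 pos [0.2177 0.5859 0.2226] jaw phi 69.6 ydir [ 0.  0. -1.] F [-0.23  0.21  0.57] T [ 0.01 -0.06 -0.01] w 0.0868 q [-1.24  0.33 -0.06  1.46  0.02  1.35 -0.09]
[161.44554988 212.34625181] [132.58764931 208.8025699 ]
in crop px [414.45549882 173.46251809] [125.87649307 138.02569905]
[0.4, 0.45, 0.27] -111 [-0.064, -0.047, -0.218, 0.011, -179.385, 0.001]
[0.4, 0.45, 0.27] -131 [-0.064, -0.047, -0.218, 0.009, -159.385, 0.003]
[0.4, 0.45, 0.27] -171 [-0.064, -0.047, -0.218, 0.007, -119.385, 0.005]
[0.4, 0.45, 0.27] -209 [-0.064, -0.047, -0.218, 0.004, -81.385, 0.006]
[0.53, 0.1, 0.27] -111 [-0.347, -0.047, -0.462, 0.011, -179.385, 0.001]
[0.53, 0.1, 0.27] -131 [-0.347, -0.047, -0.462, 0.009, -159.385, 0.003]
[0.53, 0.1, 0.27] -171 [-0.347, -0.047, -0.462, 0.007, -119.385, 0.005]
[0.53, 0.1, 0.27] -209 [-0.347, -0.047, -0.462, 0.004, -81.385, 0.006]
[0.517, -0.275, 0.25] -111 [-0.703, -0.028, -0.58, 0.011, -179.385, 0.001]
[0.517, -0.275, 0.25] -131 [-0.703, -0.028, -0.58, 0.009, -159.385, 0.003]
[0.517, -0.275, 0.25] -171 [-0.703, -0.028, -0.58, 0.007, -119.385, 0.005]
[0.517, -0.275, 0.25] -209 [-0.703, -0.028, -0.58, 0.004, -81.385, 0.006]
```

The cup's foot and the reader's cap agree on (0.517,-0.275). The scene view agrees to about 1.5 px, roughly 4 mm.

Emit:
{"method": "arm_command", "body": {"deltas": [-0.016,-0.047,-0.055,0,10,0,-0.032,-0.047,-0.11,0,20,0,-0.048,-0.047,-0.164,0,30,0,-0.064,-0.047,-0.218,0,40,0,-0.105,-0.047,-0.255,0,50,0,-0.15,-0.047,-0.29,0,60,0,-0.19,-0.047,-0.33,0,70,0,-0.23,-0.047,-0.365,0,80,0], "hand": 1}}

```text
time: 2.85
ee_pos: [0.4804, 0.2412, 0.2698]
eef_rot: [-0.704, 0.066, -0.066, 0.704]
ft_force: [1.1, 0.3, 0.8]
width: 0.0872
```

Run:
```python
from plan import *
info()
print(delta([.53,0.05,.27],np.radians(-28)).round(3).tolist(),delta([.517,-.275,.25],np.radians(-28)).round(3).tolist())
```

```text
t 2.85 pos [0.4804 0.2412 0.2698] jaw phi -10.7 ydir [ 0.     0.001 -1.   ] F [1.06 0.32 0.82] T [-0.07  0.03 -0.07] w 0.0872 q [-0.86  0.11  0.34  1.64 -0.04  1.4  -0.7 ]
[0.084, -0.0, -0.179, -0.037, 17.262, 0.015] [0.132, 0.02, -0.5, -0.037, 17.262, 0.015]
```

Emit:
{"method": "arm_command", "body": {"deltas": [0.028,0,-0.055,0,6,0,0.055,0,-0.11,0,12,0,0.08,0,-0.165,0,17.3,0,0.09,0,-0.225,0,17.3,0,0.1,0.005,-0.285,0,17.3,0,0.11,0.01,-0.345,0,17.3,0,0.12,0.015,-0.405,0,17.3,0,0.128,0.02,-0.46,0,17.3,0]}}

```text
time: 3.85
ee_pos: [0.5225, -0.2344, 0.2497]
eef_rot: [-0.686, 0.169, -0.17, 0.687]
ft_force: [0.2, 0.3, -0.2]
width: 0.0871
```

Emit:
{"method": "arm_command", "body": {"deltas": [0.004,0,-0.037,0,0,0,0.004,0,-0.041,0,0,0,0.004,0,-0.041,0,0,0]}}

```text
time: 4.22
ee_pos: [0.5074, -0.2701, 0.2495]
eef_rot: [-0.686, 0.169, -0.169, 0.687]
ft_force: [-0.1, 0.5, 1.1]
width: 0.0872
```

Run:
```python
from plan import *
info()
print(delta([.517,-.275,.106],np.radians(-28)).round(4).tolist())
for n,c in(('top',(160,225,310,390)),('scene',(90,180,190,260))):
    p=r.camera(n);a,b,cc,d=c; save(cv2.resize(p['image'][a:b,cc:d],None,fx=6,fy=6,interpolation=cv2.INTER_CUBIC),n+'1.png')
    print(n,(proj(p,r.read_state()['ee_pos'])-[a,cc])*6)
```

```text
t 4.22 pos [ 0.5074 -0.2701  0.2495] jaw phi -27.7 ydir [ 0.     0.001 -1.   ] F [-0.06  0.46  1.06] T [-0.08  0.08 -0.02] w 0.0872 q [-0.23  0.24  0.76  1.59 -0.17  1.37  0.07]
[0.0108, 0.1435, 0.0, -0.0319, 0.3223, -0.0021]
top [142.44729896 242.37565022]
scene [148.48661643 113.9950815 ]
```

View pics/top1.png

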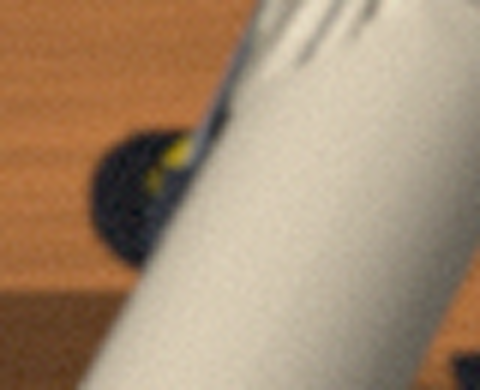

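View pics/scene1.png

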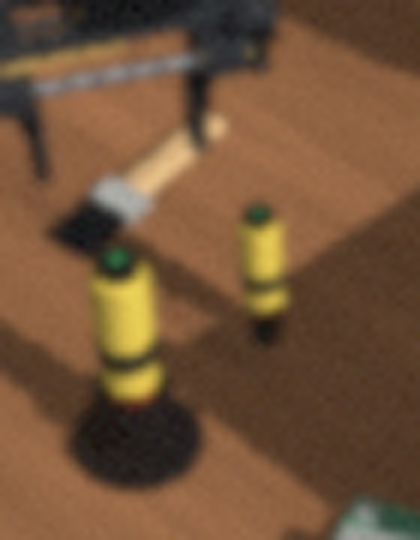

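Emit:
{"method": "arm_command", "body": {"deltas": [0.011,0.02,0,0,0,0,0.011,0.06,0,0,0,0,0.011,0.1,0,0,0,0,0.011,0.13,0,0,0,0,0.011,0.143,0,0,0,0,0.011,0.143,0,0,0,0]}}

```text
time: 5.08
ee_pos: [0.5172, -0.2749, 0.1064]
eef_rot: [-0.687, 0.169, -0.169, 0.687]
ft_force: [0.5, 0.3, 0.7]
width: 0.087
```

Run:
```python
from plan import *
info()
for n,c in(('scene',(90,180,190,260)),):
    p=r.camera(n);a,b,cc,d=c; save(cv2.resize(p['image'][a:b,cc:d],None,fx=6,fy=6,interpolation=cv2.INTER_CUBIC),n+'2.png')
```

```text
t 5.08 pos [ 0.5172 -0.2749  0.1064] jaw phi -27.6 ydir [-0.001  0.    -1.   ] F [0.46 0.28 0.71] T [-0.04  0.05  0.05] w 0.087 q [-0.16  0.4   0.71  1.74 -0.29  1.11  0.16]
```

View pics/scene2.png

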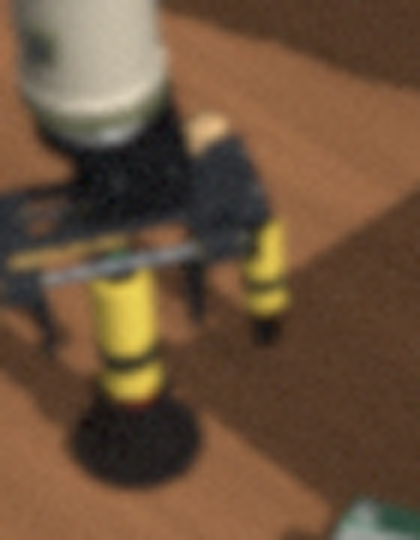

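Emit:
{"method": "arm_command", "body": {"deltas": [0,0,0,0,0,0,0,0,0,0,0,0,0,0,0,0,0,0,0,0,0,0,0,0,0,0,0,0,0,0,0,0,0,0,0,0], "hand": 0, "grip_force": 30}}

```text
time: 5.88
ee_pos: [0.5169, -0.2756, 0.1065]
eef_rot: [-0.687, 0.169, -0.169, 0.687]
ft_force: [-0.3, 0.2, -0.3]
width: 0.0373
```

Run:
```python
from plan import *
info()
```

```text
t 5.88 pos [ 0.5169 -0.2756  0.1065] jaw phi -27.7 ydir [-0.  0. -1.] F [-0.27  0.18 -0.26] T [-0.02  0.12  0.02] w 0.0373 q [-0.16  0.4   0.71  1.74 -0.29  1.11  0.16]
```

Emit:
{"method": "arm_command", "body": {"deltas": [0,-0.015,0,0,0,0,0,-0.045,0,0,0,0,0,-0.08,0,0,0,0,0,-0.104,0,0,0,0,0,-0.104,0,0,0,0]}}

```text
time: 6.5
ee_pos: [0.5178, -0.2763, 0.2129]
eef_rot: [0.687, -0.168, 0.171, -0.687]
ft_force: [0.4, -0.1, -1.5]
width: 0.0373
```

Run:
```python
from plan import *
info()
P=np.load('poses2.npz'); m=P['m']; tag=m[:2]-.115*np.array([np.cos(m[2]),np.sin(m[2])]); print(tag, delta([*tag,.2105],np.radians(-27.7)).round(4).tolist())
p=r.camera('top'); o=P['o'];print(proj(p,[*tag,.015])+o[:2])
for x in r.boxes_of(p,'mould_tag'): print(x['conf'],x['centre'],atz(p,*(np.array(x['centre'])-o[:2]),.015))
p=r.camera('scene')
for x in r.boxes_of(p,'mould_tag'): print(x['conf'],x['centre'],atz(p,*(np.array(x['centre'])-o[2:]),.015))
g=cv2.resize(p['image'][60:215,190:330],None,fx=4,fy=4,interpolation=cv2.INTER_CUBIC); save(g,'s3.png')
```

```text
t 6.5 pos [ 0.5178 -0.2763  0.2129] jaw phi -27.7 ydir [ 0.004 -0.001 -1.   ] F [ 0.43 -0.08 -1.49] T [-0.14  0.11  0.03] w 0.0373 q [-0.2   0.3   0.76  1.62 -0.21  1.31  0.1 ]
[ 0.44222605 -0.05120121] [-0.1715, 0.0019, 0.1642, -0.0503, 0.0029, 0.2114]
[214.93296615 274.36701873]
0.57 [191.0, 258.3] [0.52766047 0.003808   0.015     ]
0.7 [256.3, 235.5] [0.75373574 0.11785304 0.015     ]
0.6 [200.7, 259.6] [0.52751066 0.00524343 0.015     ]
```

View pics/s3.png

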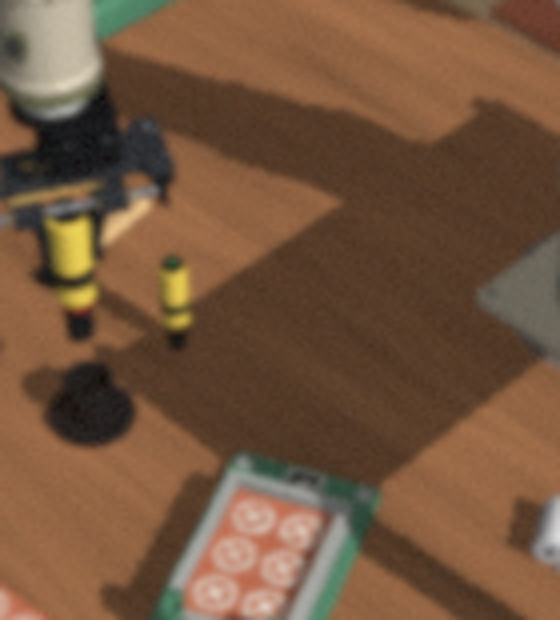

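Emit:
{"method": "arm_command", "body": {"deltas": [-0.02,0.002,0.02,0,0,0,-0.055,0.002,0.053,0,0,0,-0.095,0.002,0.09,0,0,0,-0.13,0.002,0.124,0,0,0,-0.155,0.002,0.148,0,0,0,-0.168,0.002,0.16,0,0,0,-0.1715,0.002,0.164,0,0,0,-0.1715,0.002,0.164,0,0,0]}}

```text
time: 7.7
ee_pos: [0.4412, -0.0512, 0.2082]
eef_rot: [0.687, -0.169, 0.169, -0.686]
ft_force: [0.4, -0.8, -1.4]
width: 0.0377
```

Run:
```python
from plan import *
info()
p=r.camera('scene')
save(cv2.resize(p['image'][100:230,210:330],None,fx=4.6,fy=4.6,interpolation=cv2.INTER_CUBIC),'s4.png')
p=r.camera('top')
save(cv2.resize(p['image'][140:240,210:340],None,fx=6,fy=6,interpolation=cv2.INTER_CUBIC),'t4.png')
```

```text
t 7.7 pos [ 0.4412 -0.0512  0.2082] jaw phi -27.7 ydir [-0.001 -0.    -1.   ] F [ 0.37 -0.84 -1.39] T [-0.08  0.1  -0.01] w 0.0377 q [-0.58 -0.11  0.57  1.96  0.06  1.28 -0.52]
```

View pics/s4.png

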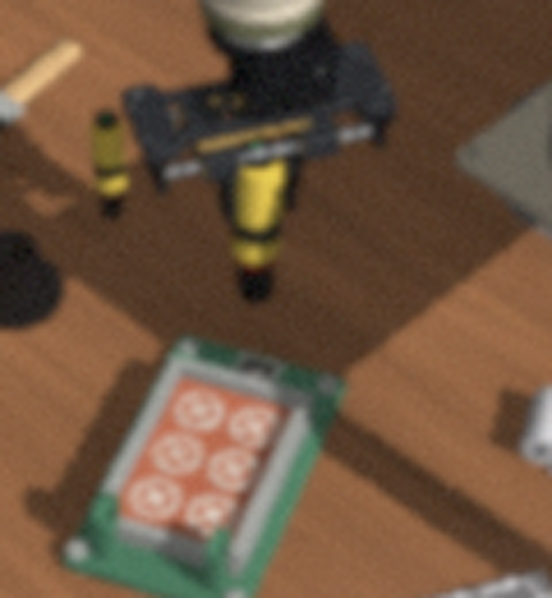

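View pics/t4.png

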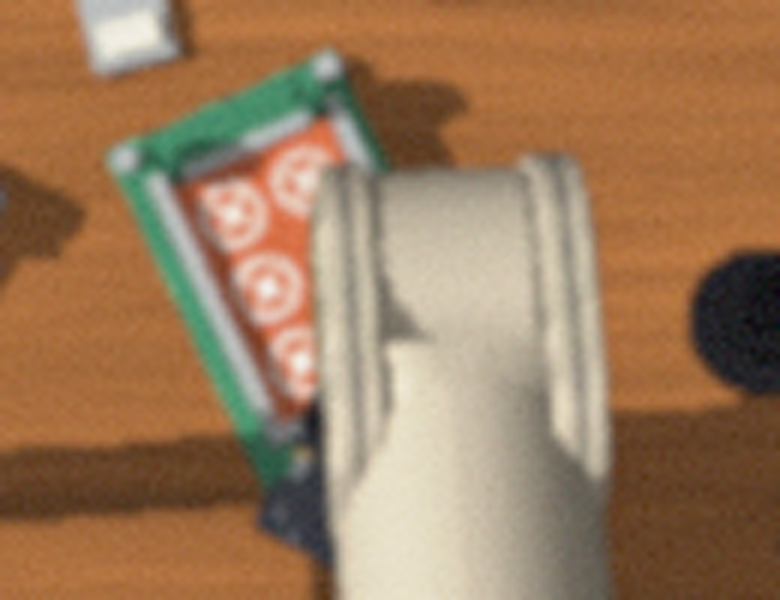

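Emit:
{"method": "arm_command", "body": {"deltas": [0,0,0,0,0,0,0,0,0,0,0,0,0,0,0,0,0,0,0,0,0,0,0,0,0,0,0,0,0,0,0,0,0,0,0,0,0,0,0,0,0,0,0,0,0,0,0,0]}}

```text
time: 8.8
ee_pos: [0.4412, -0.0508, 0.2085]
eef_rot: [-0.687, 0.169, -0.169, 0.687]
ft_force: [1.4, -0.7, -0.6]
width: 0.0375
```

Emit:
{"method": "arm_command", "body": {"deltas": [0,0,0,0,0,0,0,0,0,0,0,0,0,0,0,0,0,0,0,0,0,0,0,0,0,0,0,0,0,0,0,0,0,0,0,0,0,0,0,0,0,0,0,0,0,0,0,0]}}

```text
time: 9.8
ee_pos: [0.4413, -0.0508, 0.2085]
eef_rot: [-0.687, 0.169, -0.169, 0.687]
ft_force: [0.8, 0.1, -1.5]
width: 0.0371
```

Run:
```python
from plan import *
info()
print(delta([.5169,-.2756,.2105],np.radians(-27.7)).round(4).tolist())
p=r.camera('scene');o=np.load('poses2.npz')['o'][2:]
e=r.read_state()['ee_pos']; 
# nose window predicted at TCP -0.0955
for d in (-.0955,): print('nose',proj(p,e+[0,0,d])+o,'actual', 100+297/4.6,210+257/4.6)
```

```text
t 9.8 pos [ 0.4413 -0.0508  0.2085] jaw phi -27.7 ydir [ 0.  0. -1.] F [ 0.76  0.12 -1.46] T [-0.08  0.1   0.04] w 0.0371 q [-0.58 -0.11  0.57  1.96  0.06  1.28 -0.52]
[0.1714, -0.002, -0.164, -0.0045, 0.0145, -0.0017]
nose [162.79853859 265.43856886] actual 164.56521739130437 265.8695652173913
```

Emit:
{"method": "arm_command", "body": {"deltas": [0.02,-0.002,-0.02,0,0,0,0.055,-0.002,-0.053,0,0,0,0.095,-0.002,-0.09,0,0,0,0.13,-0.002,-0.124,0,0,0,0.155,-0.002,-0.148,0,0,0,0.168,-0.002,-0.16,0,0,0,0.1714,-0.002,-0.164,0,0,0,0.1714,-0.002,-0.164,0,0,0]}}

```text
time: 10.85
ee_pos: [0.5167, -0.2753, 0.2103]
eef_rot: [-0.687, 0.169, -0.169, 0.687]
ft_force: [0.2, 0.1, -1.7]
width: 0.0374
```

Emit:
{"method": "arm_command", "body": {"deltas": [0,0,0,0,0,0,0,0,0,0,0,0]}}

```text
time: 11.1
ee_pos: [0.517, -0.2748, 0.2106]
eef_rot: [-0.686, 0.169, -0.169, 0.687]
ft_force: [-0.0, -0.6, -2.1]
width: 0.0374
```

Run:
```python
from plan import *
info()
print(delta([.5169,-.2756,.1065],np.radians(-27.7)).round(4).tolist())
p=r.camera('scene')
save(cv2.resize(p['image'][90:180,190:260],None,fx=6,fy=6,interpolation=cv2.INTER_CUBIC),'s5.png')
```

```text
t 11.1 pos [ 0.517  -0.2748  0.2106] jaw phi -27.6 ydir [ 0.     0.001 -1.   ] F [-0.05 -0.56 -2.08] T [-0.09  0.03 -0.04] w 0.0374 q [-0.25  0.31  0.82  1.62 -0.24  1.31  0.12]
[0.0003, 0.1041, -0.0009, -0.0441, 0.0783, 0.0052]
```

View pics/s5.png

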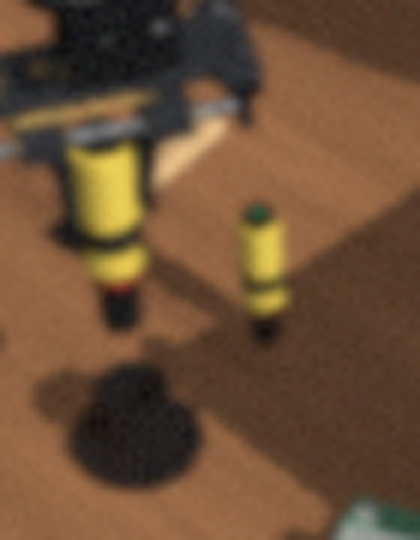

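Emit:
{"method": "arm_command", "body": {"deltas": [0,0.02,0,0,0,0,0,0.045,0,0,0,0,0,0.07,0,0,0,0,0,0.09,0,0,0,0,0,0.1,0,0,0,0,0,0.103,0,0,0,0,0,0.103,0,0,0,0]}}

```text
time: 12.02
ee_pos: [0.5171, -0.2758, 0.108]
eef_rot: [0.687, -0.169, 0.169, -0.687]
ft_force: [-1.2, -0.3, -1.1]
width: 0.0373
```

Run:
```python
from plan import *
info()
p=r.camera('scene')
save(cv2.resize(p['image'][90:180,190:260],None,fx=6,fy=6,interpolation=cv2.INTER_CUBIC),'s6.png')
```

```text
t 12.03 pos [ 0.5171 -0.2758  0.108 ] jaw phi -27.7 ydir [ 0.001 -0.    -1.   ] F [-1.18 -0.33 -1.08] T [-0.12  0.11 -0.02] w 0.0373 q [-0.21  0.42  0.77  1.74 -0.32  1.12  0.18]
```

View pics/s6.png

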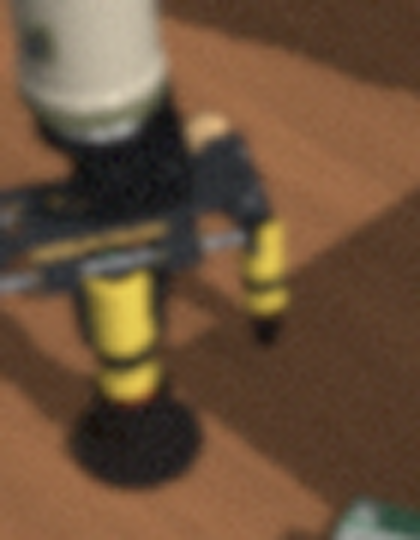

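In the cup, as it was before. I lower 1.5 mm and open.

Emit:
{"method": "arm_command", "body": {"deltas": [0,0.0013,0,0,0,0,0,0.0013,0,0,0,0]}}

```text
time: 12.32
ee_pos: [0.5171, -0.2757, 0.1065]
eef_rot: [-0.687, 0.169, -0.169, 0.687]
ft_force: [-0.2, -0.5, -1.1]
width: 0.0376
```

Emit:
{"method": "arm_command", "body": {"deltas": [0,0,0,0,0,0,0,0,0,0,0,0,0,0,0,0,0,0,0,0,0,0,0,0,0,0,0,0,0,0], "hand": 1}}

```text
time: 12.95
ee_pos: [0.5169, -0.2756, 0.1062]
eef_rot: [-0.687, 0.169, -0.169, 0.687]
ft_force: [-0.2, -0.4, -0.5]
width: 0.0797
```

Emit:
{"method": "arm_command", "body": {"deltas": [0,-0.02,0,0,0,0,0,-0.06,0,0,0,0,0,-0.11,0,0,0,0,0,-0.15,0,0,0,0,0,-0.16,0,0,0,0]}}

```text
time: 13.58
ee_pos: [0.5176, -0.2766, 0.2703]
eef_rot: [0.687, -0.168, 0.171, -0.686]
ft_force: [-0.8, 0.5, -0.8]
width: 0.0871
```

Run:
```python
from plan import *
info()
P=np.load('poses2.npz'); d=P['d']; g=d[:2]+.0385*np.array([np.cos(d[2]),np.sin(d[2])]); print('grasp',g,'phi',np.degrees(d[2])+90)
print(delta([*g,.2],d[2]+np.pi/2).round(3).tolist())
print('mid',delta([.56,-.05,.27],0).round(3).tolist())
p=r.camera('scene')
save(cv2.resize(p['image'][60:180,170:290],None,fx=5,fy=5,interpolation=cv2.INTER_CUBIC),'s7.png')
```

```text
t 13.57 pos [ 0.5176 -0.2766  0.2703] jaw phi -27.7 ydir [ 0.005 -0.001 -1.   ] F [-0.79  0.52 -0.81] T [-0.06  0.06  0.03] w 0.0871 q [-0.26  0.28  0.84  1.53 -0.21  1.42  0.1 ]
grasp [0.54781165 0.24061171] phi 63.01869769385088
[-0.214, 0.07, 0.472, 0.179, -90.735, 0.274]
mid [-0.068, 0.0, 0.22, 0.008, -27.717, 0.297]
```

View pics/s7.png

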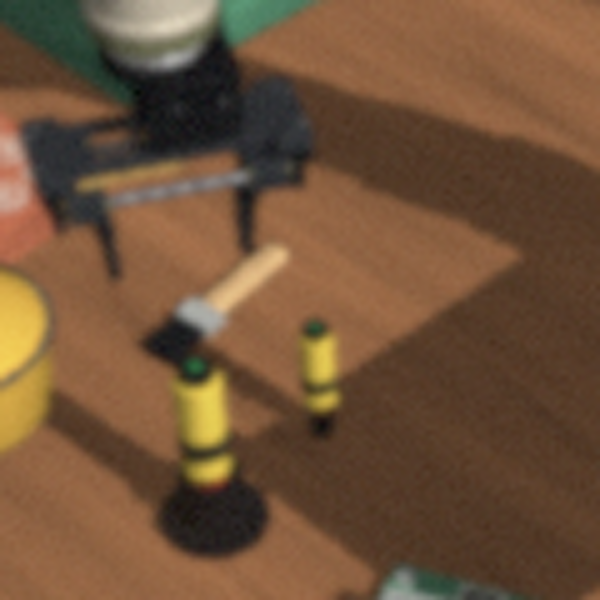

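Emit:
{"method": "arm_command", "body": {"deltas": [-0.024,0,0.053,0,-10,0,-0.048,0,0.106,0,-20,0,-0.072,0,0.159,0,-30,0,-0.096,0,0.212,0,-40,0,-0.12,0,0.265,0,-50,0,-0.144,0,0.318,0,-60,0,-0.168,0,0.371,0,-70,0,-0.192,0,0.424,0,-80,0]}}

```text
time: 14.62
ee_pos: [0.5433, 0.1907, 0.2657]
eef_rot: [-0.634, -0.313, 0.314, 0.634]
ft_force: [0.4, -0.0, 0.0]
width: 0.0869
```

Run:
```python
from plan import *
info()
P=np.load('poses2.npz'); d=P['d']; g=d[:2]+.0385*np.array([np.cos(d[2]),np.sin(d[2])])
print(delta([*g,.15],d[2]+np.pi/2).round(4).tolist())
```

```text
t 14.62 pos [0.5433 0.1907 0.2657] jaw phi 52.6 ydir [-0.001 -0.    -1.   ] F [ 0.44 -0.03  0.03] T [-0.11 -0.03  0.01] w 0.0869 q [-0.77  0.21  0.41  1.55 -0.08  1.4   0.57]
[0.0425, 0.1157, 0.0266, -0.033, -10.3869, -0.0429]
```

Emit:
{"method": "arm_command", "body": {"deltas": [0.02,0.05,0.013,0,-6,0,0.0425,0.1,0.0266,0,-10.4,0,0.0425,0.1157,0.0266,0,-10.4,0,0.0425,0.1157,0.0266,0,-10.4,0]}}

```text
time: 15.12
ee_pos: [0.5484, 0.2376, 0.1498]
eef_rot: [0.604, 0.367, -0.368, -0.604]
ft_force: [0.3, -0.2, 1.2]
width: 0.0874
```

Run:
```python
from plan import *
info()
P=np.load('poses2.npz'); d=P['d']; g=d[:2]+.0385*np.array([np.cos(d[2]),np.sin(d[2])])
print(delta([*g,.05],d[2]+np.pi/2).round(4).tolist())
p=r.camera('scene')
save(cv2.resize(p['image'][165:275,255:365],None,fx=5.4,fy=5.4,interpolation=cv2.INTER_CUBIC),'s8.png')
p=r.camera('top')
save(cv2.resize(p['image'][140:240,140:240],None,fx=5.5,fy=5.5,interpolation=cv2.INTER_CUBIC),'t8.png')
```

```text
t 15.12 pos [0.5484 0.2376 0.1498] jaw phi 62.6 ydir [-0.002 -0.002 -1.   ] F [ 0.34 -0.22  1.21] T [-0.03 -0.04  0.01] w 0.0874 q [-0.78  0.33  0.36  1.65 -0.12  1.19  0.7 ]
[0.0027, 0.0998, 0.0019, -0.0368, -0.4227, -0.1324]
```

View pics/s8.png

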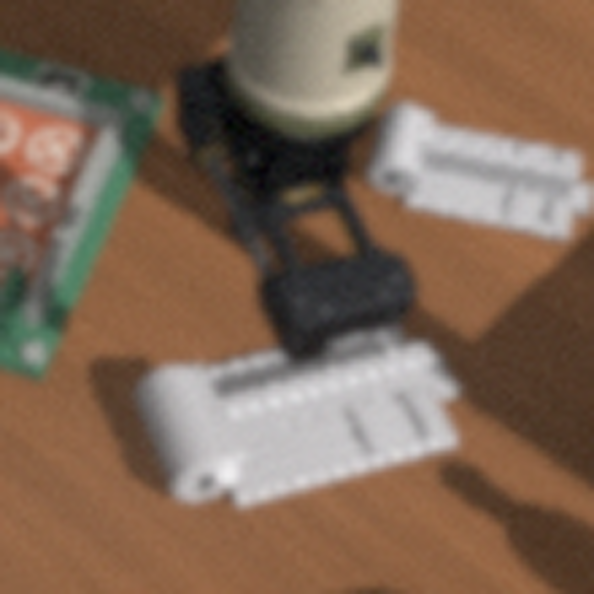

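View pics/t8.png

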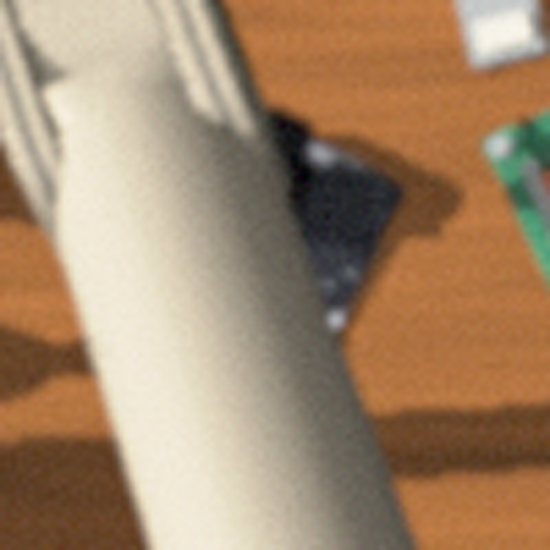

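Emit:
{"method": "arm_command", "body": {"deltas": [0.0027,0.04,0.0019,0,-0.4,0,0.0027,0.08,0.0019,0,-0.4,0,0.0027,0.095,0.0019,0,-0.4,0,0.0027,0.095,0.0019,0,-0.4,0,0.0027,0.095,0.0019,0,-0.4,0]}}

```text
time: 15.85
ee_pos: [0.5496, 0.2426, 0.0577]
eef_rot: [0.603, 0.371, -0.369, -0.603]
ft_force: [-0.3, -0.1, 0.3]
width: 0.0868
```

Run:
```python
from plan import *
info()
P=np.load('poses2.npz'); d=P['d'];o=P['o']; g=d[:2]+.0385*np.array([np.cos(d[2]),np.sin(d[2])])
print(delta([*g,.014],d[2]+np.pi/2).round(4).tolist())
p=r.camera('scene'); a,c,f=165,255,5.4
im=cv2.resize(p['image'][165:275,255:365],None,fx=f,fy=f,interpolation=cv2.INTER_CUBIC)
s=r.read_state(); R=Ro.from_quat(s['eef_rot']).as_matrix()
for w in(-.0435,0,.0435):
    q=((proj(p,s['ee_pos']+R[:,0]*w)+o[2:]-[a,c])*f).astype(int); cv2.circle(im,(int(q[1]),int(q[0])),3,(255,0,0),-1); print(q)
save(im,'s9.png')
```

```text
t 15.85 pos [0.5496 0.2426 0.0577] jaw phi 63.1 ydir [ 0.003  0.002 -1.   ] F [-0.26 -0.09  0.29] T [-0.02  0.03 -0.01] w 0.0868 q [-0.76  0.43  0.33  1.73 -0.16  1.01  0.73]
[-0.0027, 0.0436, 0.0008, 0.0925, 0.0669, 0.1492]
[326 242]
[380 267]
[436 293]
```

View pics/s9.png

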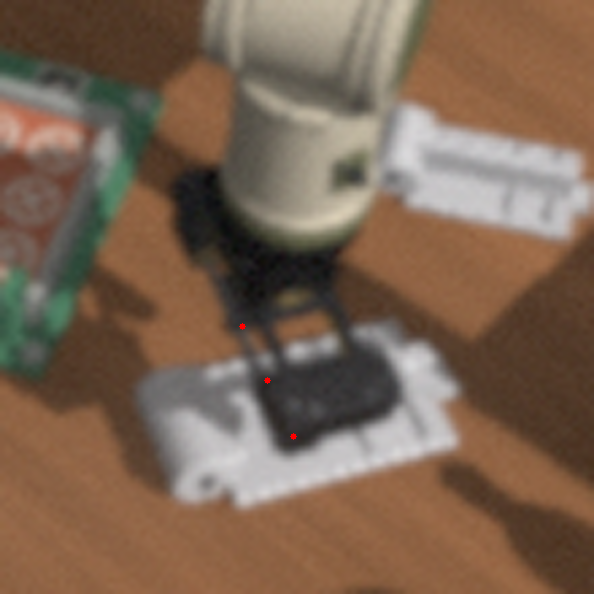

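Emit:
{"method": "arm_command", "body": {"deltas": [-0.002,0.015,0.0008,0,0,0,-0.002,0.03,0.0008,0,0,0,-0.002,0.038,0.0008,0,0,0,-0.002,0.038,0.0008,0,0,0]}}

```text
time: 16.4
ee_pos: [0.5461, 0.2404, 0.0165]
eef_rot: [0.603, 0.369, -0.371, -0.603]
ft_force: [0.1, 0.5, 0.6]
width: 0.0873
```

Run:
```python
from plan import *
info()
P=np.load('poses2.npz'); d=P['d'];o=P['o']; g=d[:2]+.0385*np.array([np.cos(d[2]),np.sin(d[2])])
print(delta([*g,.015],d[2]+np.pi/2).round(4).tolist())
p=r.camera('scene'); a,c,f=165,255,5.4
im=cv2.resize(p['image'][165:275,255:365],None,fx=f,fy=f,interpolation=cv2.INTER_CUBIC)
save(im,'s10.png')
```

```text
t 16.4 pos [0.5461 0.2404 0.0165] jaw phi 63.1 ydir [-0.002 -0.001 -1.   ] F [0.1  0.52 0.59] T [ 0.02  0.01 -0.03] w 0.0873 q [-0.75  0.48  0.32  1.76 -0.18  0.94  0.75]
[0.0009, 0.0015, -0.0014, -0.052, 0.0927, -0.0874]
```

View pics/s10.png

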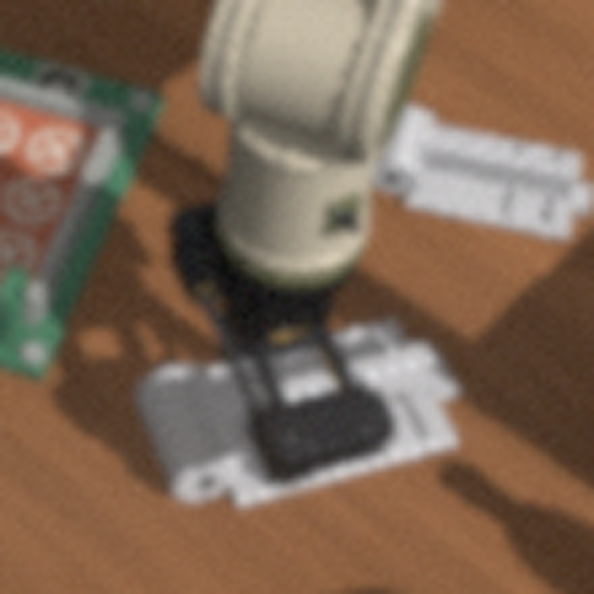

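Emit:
{"method": "arm_command", "body": {"deltas": [0.0009,0,-0.0014,0,0,0,0.0009,0,-0.0014,0,0,0,0.0009,0,-0.0014,0,0,0,0.0009,0,-0.0014,0,0,0,0.0009,0,-0.0014,0,0,0,0.0009,0,-0.0014,0,0,0,0.0009,0,-0.0014,0,0,0,0.0009,0,-0.0014,0,0,0], "hand": 0, "grip_force": 45}}

```text
time: 17.45
ee_pos: [0.548, 0.2401, 0.0175]
eef_rot: [0.603, 0.369, -0.371, -0.602]
ft_force: [-4.5, -6.2, 5.9]
width: 0.0152
```

```bash
cat > look.py <<'E'
import sys
from sil import *
from plan import info
# evaluate die pose with given z from silhouettes in scene image
E
python3 - <<'E'
from plan import *
info()
p=r.camera('scene'); f=5.4
save(cv2.resize(p['image'][165:275,255:365],None,fx=f,fy=f,interpolation=cv2.INTER_CUBIC),'s11.png')
E
```

```text
t 17.45 pos [0.548  0.2401 0.0175] jaw phi 63.1 ydir [-0.001 -0.001 -1.   ] F [-4.54 -6.17  5.92] T [-1.47  0.92 -0.01] w 0.0152 q [-0.75  0.48  0.32  1.75 -0.18  0.94  0.75]
```

View pics/s11.png

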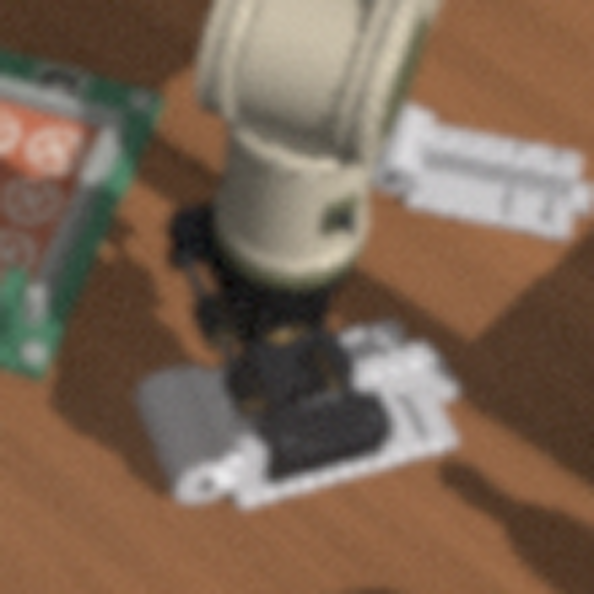

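Emit:
{"method": "arm_command", "body": {"deltas": [-0.001,0,0,0,0,0,-0.002,0,0,0,0,0]}}

```text
time: 17.75
ee_pos: [0.5477, 0.2397, 0.0175]
eef_rot: [-0.602, -0.371, 0.37, 0.603]
ft_force: [2.1, 1.2, -4.0]
width: 0.0137
```

Run:
```python
from plan import *
info()
```

```text
t 17.75 pos [0.5477 0.2397 0.0175] jaw phi 63.1 ydir [ 0.001  0.001 -1.   ] F [ 2.07  1.25 -4.05] T [ 0.17 -0.4   0.01] w 0.0137 q [-0.75  0.48  0.32  1.76 -0.18  0.94  0.75]
```

Emit:
{"method": "arm_command", "body": {"deltas": [0,-0.003,0,0,0,0,0,-0.008,0,0,0,0,0,-0.014,0,0,0,0,0,-0.02,0,0,0,0,0,-0.02,0,0,0,0]}}

```text
time: 18.38
ee_pos: [0.5479, 0.2394, 0.0383]
eef_rot: [-0.603, -0.37, 0.37, 0.603]
ft_force: [-0.6, -0.4, -8.4]
width: 0.0138
```

Run:
```python
from plan import *
info()
p=r.camera('scene'); f=5.4
save(cv2.resize(p['image'][165:275,255:365],None,fx=f,fy=f,interpolation=cv2.INTER_CUBIC),'s12.png')
```

```text
t 18.38 pos [0.5479 0.2394 0.0383] jaw phi 63.1 ydir [ 0.001  0.001 -1.   ] F [-0.55 -0.38 -8.4 ] T [-0.05  0.02 -0.  ] w 0.0138 q [-0.75  0.45  0.33  1.74 -0.17  0.97  0.74]
```

View pics/s12.png

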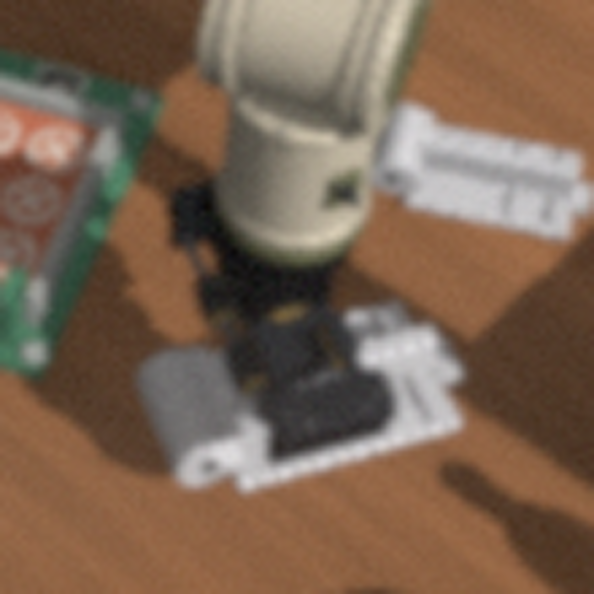

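Emit:
{"method": "arm_command", "body": {"deltas": [0,-0.015,0,0,0,0,0,-0.04,0,0,0,0,0,-0.075,0,0,0,0,0,-0.105,0,0,0,0,0,-0.125,0,0,0,0,0,-0.132,0,0,0,0,0,-0.132,0,0,0,0]}}

```text
time: 19.3
ee_pos: [0.5474, 0.2391, 0.1697]
eef_rot: [-0.603, -0.37, 0.37, 0.603]
ft_force: [-0.4, 0.0, -9.6]
width: 0.0138
```

Run:
```python
from plan import *
info()
m=np.load('poses2.npz')['m']; g=m[:2]+.0385*np.array([np.cos(m[2]),np.sin(m[2])]); print(g,m)
print(delta([*g,.17],m[2]+np.pi/2).round(4).tolist())
p=r.camera('scene'); f=5
save(cv2.resize(p['image'][145:265,245:365],None,fx=f,fy=f,interpolation=cv2.INTER_CUBIC),'s13.png')
```

```text
t 19.3 pos [0.5474 0.2391 0.1697] jaw phi 63.1 ydir [ 0.  0. -1.] F [-0.41  0.01 -9.6 ] T [ 0.01 -0.    0.05] w 0.0138 q [-0.78  0.31  0.36  1.63 -0.11  1.22  0.7 ]
[0.58172198 0.01285451] [ 0.5467344  -0.00321159  0.43047344]
[-0.1863, -0.0004, -0.1329, 0.015, -51.5557, 0.0198]
```

View pics/s13.png

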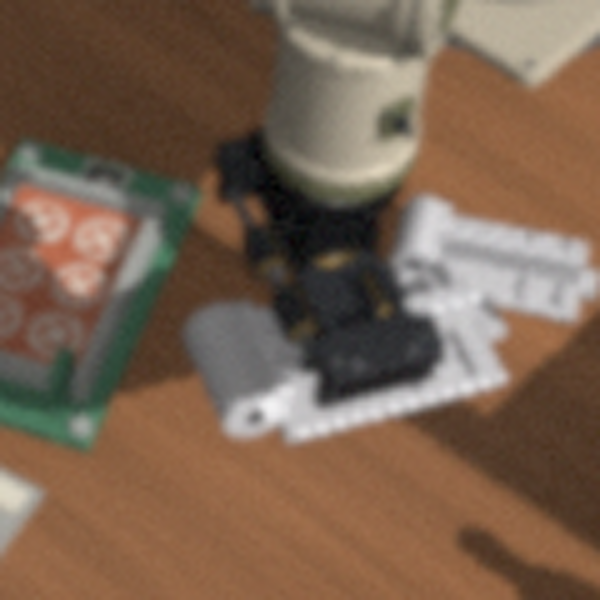

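Emit:
{"method": "arm_command", "body": {"deltas": [-0.008,0,-0.006,0,-2.5,0,-0.03,0,-0.021,0,-8,0,-0.06,0,-0.043,0,-16.5,0,-0.093,0,-0.066,0,-25.5,0,-0.125,0,-0.089,0,-34.5,0,-0.155,0,-0.11,0,-43,0,-0.177,0,-0.126,0,-49,0,-0.186,0,-0.133,0,-51.5,0]}}

```text
time: 20.35
ee_pos: [0.5814, 0.0105, 0.1684]
eef_rot: [-0.382, -0.594, 0.596, 0.382]
ft_force: [0.1, 1.6, -9.5]
width: 0.0138
```

Emit:
{"method": "arm_command", "body": {"deltas": [0,0,0,0,0,0,0,0,0,0,0,0,0,0,0,0,0,0]}}

```text
time: 20.72
ee_pos: [0.5818, 0.0142, 0.1693]
eef_rot: [0.381, 0.595, -0.595, -0.382]
ft_force: [1.0, -0.4, -8.7]
width: 0.0136
```

```bash
cat > chk.py <<'E'
import sys
from model import *
from plan import info
info()
P=np.load('poses2.npz'); m=P['m'];o=P['o']
s=r.read_state(); from scipy.spatial.transform import Rotation as Ro
R=Ro.from_quat(s['eef_rot']).as_matrix(); phi=np.arctan2(R[1,0],R[0,0]); t=phi-np.pi/2
c=s['ee_pos'][:2]-.0385*np.array([np.cos(t),np.sin(t)]); z=s['ee_pos'][2]-.0175
pose=(c[0],c[1],t)
print('die-mould',(c-m[:2]).round(4),'dyaw',np.degrees(t-m[2]).round(2),'z',z.round(4))
for n,crop,f in(('top',(140,240,210,310),6),('scene',(130,250,200,320),5)):
    p=r.camera(n); oo=o[:2] if n=='top' else o[2:]
    q=dict(p); K=np.array(p['intrinsics']).copy(); K[1,2]+=oo[0];K[0,2]+=oo[1]; q['intrinsics']=K
    save(cv2.resize(p['image'][crop[0]:crop[1],crop[2]:crop[3]],None,fx=f,fy=f,interpolation=cv2.INTER_CUBIC),f'{sys.argv[1]}_{n}_raw.png')
    draw(q,[(MOULD,m,0,(0,255,255)),(DIE,pose,z,(255,0,255))],crop,f,f'{sys.argv[1]}_{n}.png')
E
python3 chk.py c1
```

```text
t 20.73 pos [0.5818 0.0142 0.1693] jaw phi 114.7 ydir [-0.  0. -1.] F [ 1.   -0.37 -8.68] T [ 0.09 -0.01  0.01] w 0.0136 q [-0.41  0.28  0.36  1.67 -0.1   1.22  1.98]
die-mould [0.     0.0014] dyaw -0.0 z 0.1518
```

View pics/c1_top.png

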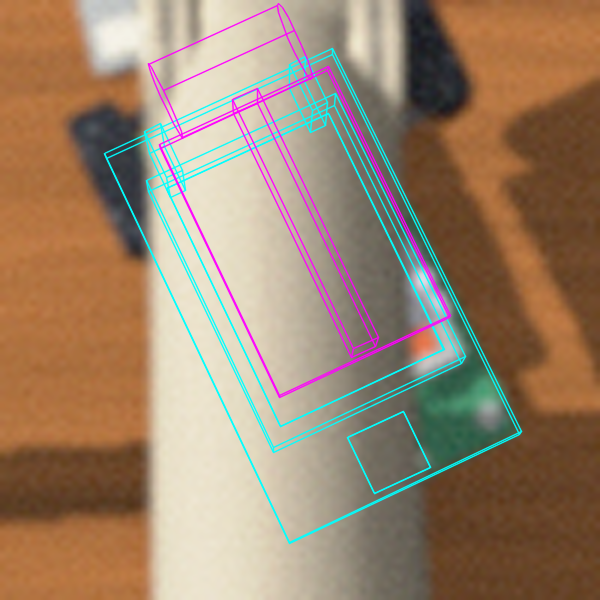

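View pics/c1_scene.png

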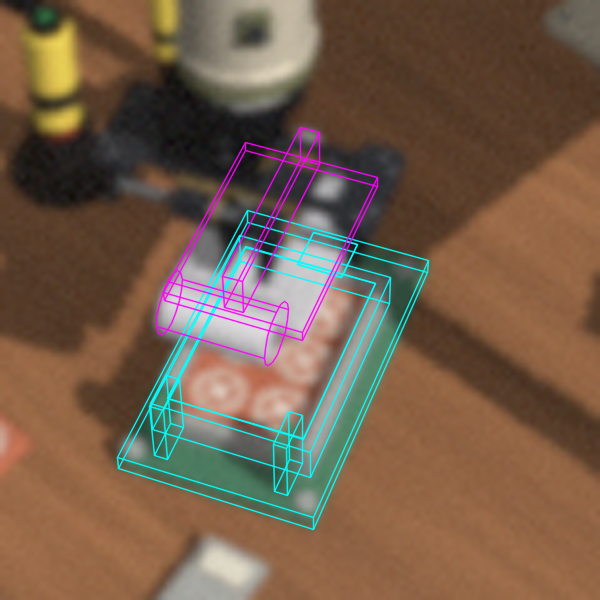

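View pics/c1_scene_raw.png

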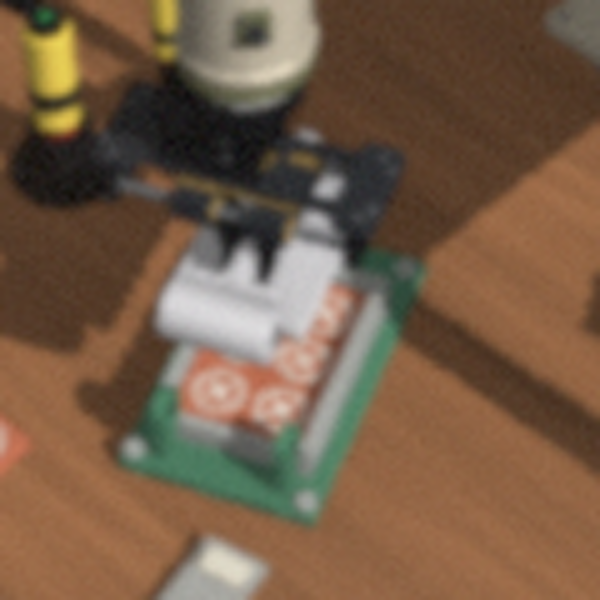

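Emit:
{"method": "arm_command", "body": {"deltas": [0,0.006,0,0,0,0,0,0.014,0,0,0,0,0,0.022,0,0,0,0,0,0.028,0,0,0,0,0,0.03,0,0,0,0,0,0.03,0,0,0,0,0,0.03,0,0,0,0,0,0.03,0,0,0,0]}}

```text
time: 21.82
ee_pos: [0.5821, 0.0132, 0.1398]
eef_rot: [0.382, 0.595, -0.595, -0.382]
ft_force: [-0.3, -0.4, -8.8]
width: 0.0136
```

```bash
python3 chk.py c2
python3 - <<'E'
from plan import *
m=np.load('poses2.npz')['m']; g=m[:2]+.0385*np.array([np.cos(m[2]),np.sin(m[2])])
for _ in range(3): r.camera('top'); print(r.read_state()['ee_pos'].round(4),delta([*g,.1385],m[2]+np.pi/2).round(4).tolist())
E
```

```text
t 21.82 pos [0.5821 0.0132 0.1398] jaw phi 114.6 ydir [ 0.  0. -1.] F [-0.31 -0.36 -8.76] T [ 0.06  0.05 -0.03] w 0.0136 q [-0.4   0.3   0.36  1.7  -0.11  1.16  1.99]
die-mould [0.0004 0.0003] dyaw -0.05 z 0.1223
[0.582  0.0132 0.1397] [-0.0002, 0.0012, 0.0004, 0.0157, -0.045, 0.0033]
[0.582  0.0131 0.1396] [-0.0001, 0.0011, 0.0004, 0.0105, -0.0503, 0.0013]
[0.582  0.0132 0.1396] [-0.0002, 0.0011, 0.0004, 0.0068, -0.0496, 0.0047]
```

View pics/c2_scene_raw.png

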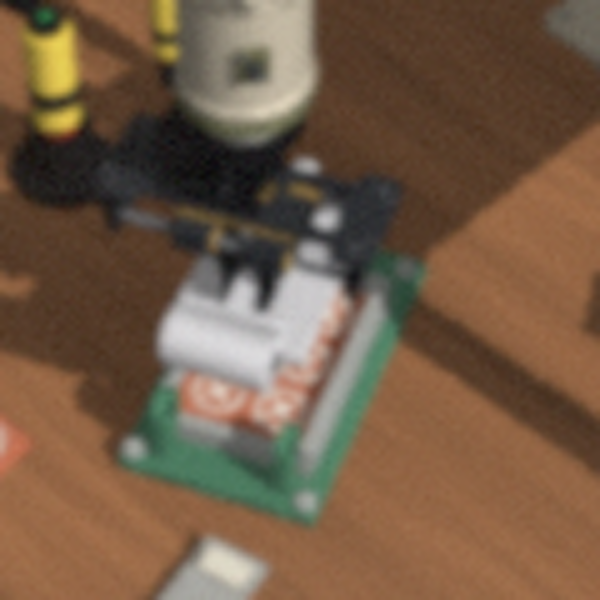

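View pics/c2_scene.png

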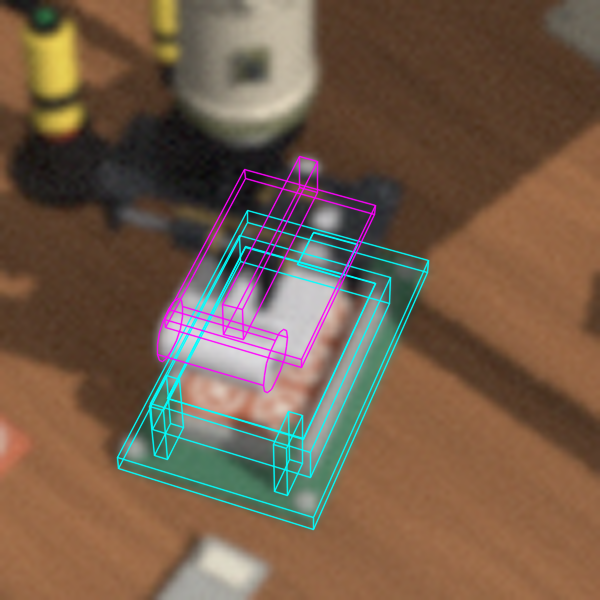

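The die is level and still above the mould, and the overlay residuals are under about 1 px (2–3 mm). The reader is upright in its cup at (55,75) in the crop. I hand the job in now.

Emit:
{"method": "arm_command", "body": {"deltas": [0,0,0,0,0,0,0,0,0,0,0,0,0,0,0,0,0,0,0,0,0,0,0,0]}}

```text
time: 22.58
ee_pos: [0.582, 0.0131, 0.1396]
eef_rot: [0.382, 0.595, -0.595, -0.382]
ft_force: [0.5, -0.6, -9.4]
width: 0.0138
```

Run:
```python
from plan import *
info(); print(r.close_job())
```

```text
t 22.57 pos [0.582  0.0131 0.1396] jaw phi 114.6 ydir [ 0.  0. -1.] F [ 0.52 -0.63 -9.39] T [0.04 0.04 0.01] w 0.0138 q [-0.4   0.3   0.36  1.7  -0.11  1.16  1.99]
the job is handed in; nothing more can be done
None
```

I handed the job in at 22.6 s, still holding the die over the mould; closing it reported no verdict.

- **Reader:** I held it upright above the tag for more than 2 s, its nose about 9–10 cm up, and stood it back in its cup. The later pictures show it upright there. There is no read-out of the scan, so the hold was checked only by position: the nose was within about 2 px of where I expected it.
- **Die:** I took the middle-sized one by its rib at the balance point. It hung level: the wrist read the weight at about 9 N with almost no torque.
- **Final pose:** By arm position, the die is within about 1 mm and 0.1° of above the cavity and the ear gap. Its underside is about 122 mm up, or 51 mm above the ears. The overlay on the scene picture agreed to about 1 px (2–3 mm).
- **What disagreed or could not be checked:**
  - Both cameras showed a constant offset of about half a pixel to 2 px, which I corrected only in part.
  - The tag-finding network kept reporting the mould or other things, so I took the tag from the fitted mould pose.
  - The top camera could not confirm the final pose because the arm hid the die.
  - I did not re-measure the bystanders, but nothing came near them.

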